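# Run-test the foyer turntable: spin, shadow, catch and park

### The job

Check that the foyer turntable runs freely: by its brass knob, send it round at about one turn every five seconds, let go, and as it coasts keep the gripper centred on the knob (fingers open around it or hovering closely above it, never more than 3 cm off to the side) for at least five seconds without touching the turntable. Then catch the knob, bring it round until it lines up with the brass tab on the foot, and leave everything released and at rest. The canister must ride along untouched, standing where it is on the platter, and the sunglasses, pebble sculpture and key hook are to be left alone.

Things in the scene. Friction and masses are not known exactly. Their poses are not given: they have to be found in the camera images.
- turntable: Fixed foot of the turntable with all it carries; a dark steel disc 180 mm across. Origin on the worktop, on the vertical turning axis. On its own -x side a brass tab, 26 mm wide, sticks out from under the platter to 180 mm from the axis, its end turned up to 31 mm high and 10 mm thick: it marks the park direction.
- platter_center (a point): Centre of the platter's top face, on the turning axis, 40 mm above the worktop. The platter is a round dark wooden disc 280 mm across and 18 mm thick, carried by the foot, free to turn without end either way, with the brass knob standing on it.
- platter (a joint): Angle of the platter, rad, counter-clockwise from above positive, no stops; 0 or any whole turn: knob lined up with the tab. Platter about 1.8 kg (true 0.6 to 1.5 times that), moment of inertia with the canister nominally 0.020 kg m2; bearing drag 0.002 N m s/rad plus dry friction 0.0012 N m: let go at 1.3 rad/s it coasts for some 12 s.
- knob_top (a point): Centre of the top of the brass knob, an upright cylinder 30 mm in diameter, 60 mm tall, black dot on top, on the platter 100 mm from the axis; top 100 mm above the worktop. It rides round with the platter and spins freely on its own pin, so a gripper can hold it without turning. Following means: tool centre within 30 mm of this point horizontally, 50 mm below to 60 mm above it.
- park (a point): Fixed point where the knob's top centre is when the knob lines up with the brass tab: 100 mm from the turning axis in the tab's direction, 100 mm above the worktop.
- canister: Clear acrylic canister with white clip-on lid and two brass clips, 84 mm in diameter (lid 90, over the clips 96), 88 mm tall, about 0.35 kg, loose, standing on the platter about 60 mm from the turning axis, roughly across the platter from the knob; origin at the centre of its underside.
- sunglasses_a: Orange plastic sunglasses, 140 mm wide, 145 mm deep, 46 mm tall, standing on the worktop; leave alone. Origin under the bridge, arms point to its +x.
- sunglasses_b: Black plastic sunglasses of the same size; leave alone. Origin under the bridge, arms point to its +x.
- pebbles: Ceramic sculpture of three stacked pebbles, 110 mm wide, 87 mm tall; leave alone. Origin at the centre of its underside.
- key_hook: Brass-toned steel key hook on a stand, about 180 mm tall; leave alone. Origin at the centre of its underside.
Not all that is in view belongs to the job. What is shaped like the canister but orange is not meant.

How it is judged:
By the outcome, as a careful person would: the job done as asked, in the order asked, and still so for the second after the job is handed in, with the robot touching nothing.
It also fails if it takes over 72 s, if anything falls off the work surface, if the arm or the gripper's body presses on something with over 40 N, if the wrist force passes 120 N, or if a joint passes its speed limit or range.

### The arm

A 7-joint arm with a two-finger parallel gripper is mounted at the origin on the work surface. World frame = base frame: x ahead of the robot, y to its left, z up, the work surface at z = 0. Lengths are in m, angles in rad, forces in N, time in s.
With the tool pointing down it reaches from about 0.425 to 0.925 m from the base axis. Payload 6.8 kg.
Tool frame: the origin (TCP) lies between the finger pads, 19 mm behind the fingertips; this is the grasp point; z points along the fingers, x is the direction in which the jaws open and shut, and the axes are right-handed (so a half turn about z gives the same grasp; the last joint's range is limited). The gripper opens to 85 mm and grips with 20 to 120 N. Pads are 22 mm wide; open, the fingers measure 114 mm over their backs; the gripper's body (76 mm by 85 mm) begins 54 mm behind the grasp point. The pads swing forward as they close: fully open they stand 13 mm farther back than shut.
Start: joints at [1.134, 0.477, 0.022, 1.555, -0.011, 1.109, -0.083], TCP at [0.218, -0.639, 0.25] pointing down, gripper open.
Joint ranges: [-2.96, 2.96], [-0.34, 2.1], [-1.41, 1.46], [0.24, 2.44], [-1.37, 4.51], [0.17, 1.92], [-2.96, 2.96]. Speed limits (rad/s): [2.39, 2.39, 3.14, 3.14, 3.14, 3.14, 3.14].

### API

Orientations are given as a unit quaternion [w, x, y, z].
In Python, from station import bot, imaging, nets gives the robot as it stands. The module is installed in compiled form; this text tells all that it offers.
- The arm moves only by the tool apply_moves, never from a script. Its argument "moves" is text: rows parted by semicolons, each of 7 numbers parted by spaces: the gripper command: -1 is fully open, 1 is shut, values between are in proportion, then the shift along the tool's x, y, z normalised to -1 to 1, where 1 is 120 mm, then the turn, a rotation vector about the tool's x, y, z normalised to -1 to 1, where 1 is 4 degrees. In form: hand dx dy dz rx ry rz; .... A call has 1 to 12 rows; each row shifts and turns the commanded pose from where the row before left it, along the tool's axes as they then stand; what a row does not reach is not made up. A row lasts 1/12 s, in which the tool goes at most 41.7 mm and 7.16 degrees, less where a joint would pass 70% of its speed; a pose out of reach is approached as far as the arm can. A call with a number of a shift or a turn outside -1 to 1 is refused whole. A call with a gripper value outside its range is refused whole. The fingers move at their own pace and stop on an object; "force" is the grip in N (left out, the last holds). Time passes only in rows, so rows that do not move let the fingers close. It gives the time, the measured TCP pose, the force and the opening at its end, in the units of the state.
- bot.get_obs(): the state, without advancing time (a new reading comes with each control period).
- imaging.read_camera(name): name is "scene" or "top"; returns a dict with "image" (384x512x3 uint8, red, green, blue), "fx", "fy", "cx", "cy" (pixels), "view" (4x4, takes a point from world to camera coordinates). Camera axes: x right, y down, z forward; pixel columns grow to the right and rows downward; lengths in m; the calibration is good to about 2 mm. A picture is of the moment at which its call begins. There is no depth.
- bot.hand_in(): hands the job in, once; it reports no verdict.
Trained networks look in a picture, given as the dict that the camera call returned (one of the last four; its "shot" number tells which), for a name from the list of things; names that differ only in an ending like _2 or _b are one class to them, and where a whole thing is asked for, a point or a joint stands for the part that bears it (a point fixed in the world has none). Each returns a list of dicts, best first, with "score" (0 to 1); they miss things now and then, are a little off and sometimes report something else, mostly with a low value. They report only what shows in the picture. A call takes as long as a camera call. They do not tell look-alikes from the thing itself.
- nets.spot_in(picture, name): "rect" ([left, top, right, bottom] in pixels, round what is visible of it).
- nets.outline_of(picture, name): "region" (384x512 bool, what is visible of it) and "rect" ([left, top, right, bottom] in pixels, round what is visible of it).
- nets.spot_point(picture, name): "location" ([column, row] in pixels: a listed point, or the origin of a listed thing).
The state is a dict: "t": time; "q": joint angles; "joint_vel": joint speeds; "joint_torque": joint torques, N m; "eef_pos": TCP position; "tool_rot": TCP orientation; "contact_force": force on the tool from outside, world axes, zero at the start; "torque": the same for the moment, N m; "gripper_width": opening from 0.0 (shut) to 1.0 (fully open).
Only numpy, scipy, OpenCV 4.12 (cv2) and the standard library are available. Lean on these libraries where they do the work, as an engineer would, in place of code of your own. Each camera call takes 0.05 s, during which the arm holds its last target.

## Working session

There is one attempt and no reset: what is moved stays moved. The work goes in short steps, Python scripts to look and compute and a tool call to move; the robot and the scene stay as the last step left them, time stands still between calls to the robot, and variables do not carry over. Pictures are saved under pics/ and viewed, and the job is handed in when it is done.

Besides the shell and the picture viewer there is one more tool, called after "Request:" as name(argument=value, ...) on one line, values as JSON. apply_moves: Moves the arm, as the interface text tells. Scaled input: -1 to 1 covers 120 mm each way for a shift and 4 degrees each way for a turn. Its arguments: {"type":"object","properties":{"moves":{"type":"string"},"force":{"type":"number"}},"required":["moves"]}

```bash
mkdir -p pics
python3 - <<'E'
from station import bot, imaging, nets
import cv2
o=bot.get_obs(); print({k:(v if not hasattr(v,'round') else v) for k,v in o.items()})
for n in("scene","top"):
    p=imaging.read_camera(n); cv2.imwrite(f"pics/{n}0.png",cv2.cvtColor(p["image"],cv2.COLOR_RGB2BGR))
    print(n,p["fx"],p["fy"],p["cx"],p["cy"],p["view"],p["shot"])
    for x in("knob_top","platter_center","park","canister","turntable"):
        print(x,[(r["location"],r["score"]) for r in nets.spot_point(p,x)][:3])
E
```

```text
{'t': 0.0, 'q': array([ 1.13389918,  0.47778234,  0.02230392,  1.55649393, -0.01151027,
        1.10927123, -0.08310144]), 'joint_vel': array([ 1.73963304e-04,  1.98702280e-04, -8.55832169e-05, -1.48871621e-03,
        1.31520076e-03, -1.51748115e-04, -1.40824479e-03]), 'joint_torque': array([-4.57132901e-04, -5.96451974e+01,  1.60766412e+00, -2.81197840e+01,
        1.24962896e-02,  9.34459706e-03, -4.86027986e-06]), 'eef_pos': array([ 0.21778632, -0.6382958 ,  0.24901895]), 'tool_rot': array([-4.85891702e-04,  8.13310576e-01, -5.81829074e-01, -7.73850284e-04]), 'contact_force': array([-0.18107221, -0.4703321 ,  0.57506966]), 'torque': array([ 0.04300903, -0.03217865,  0.01483402]), 'gripper_width': 0.9980707711256152}
scene 405.9205476086832 405.9205476086832 254.70832673449073 190.07671367664273 [[-0.73168702  0.68142961  0.01696434  0.42006143]
 [ 0.53053833  0.58494012 -0.61349338 -0.21717615]
 [-0.42797569 -0.43988491 -0.78951762  1.59818437]
 [ 0.          0.          0.          1.        ]] 1
knob_top [([252.4, 206.7], 0.65)]
platter_center [([282.4, 223.4], 0.74)]
park [([301.9, 192.9], 0.67), ([297.5, 240.0], 0.29)]
canister [([296.5, 237.6], 0.86), ([386.8, 216.0], 0.73), ([202.3, 268.1], 0.63)]
turntable [([277.9, 232.3], 0.88)]
top 370.7397609611885 370.7397609611885 256.8210355948268 191.2377603085367 [[ 0.02725563 -0.99960303  0.0071351  -0.04438502]
 [-0.97968555 -0.02812983 -0.19855714  0.56609359]
 [ 0.19867903 -0.00157835 -0.98006334  1.03415009]
 [ 0.          0.          0.          1.        ]] 2
knob_top [([240.3, 177.2], 0.79)]
platter_center [([214.9, 194.7], 0.88)]
park [([216.5, 232.3], 0.67)]
canister [([236.3, 113.7], 0.89), ([140.0, 295.1], 0.85), ([194.0, 195.5], 0.8)]
turntable [([215.0, 196.6], 0.65), ([243.9, 174.3], 0.53)]
```

View pics/scene0.png

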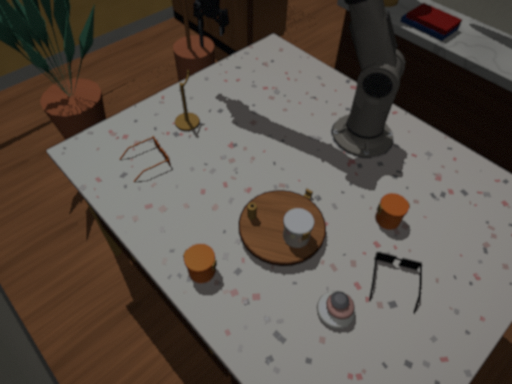

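View pics/top0.png

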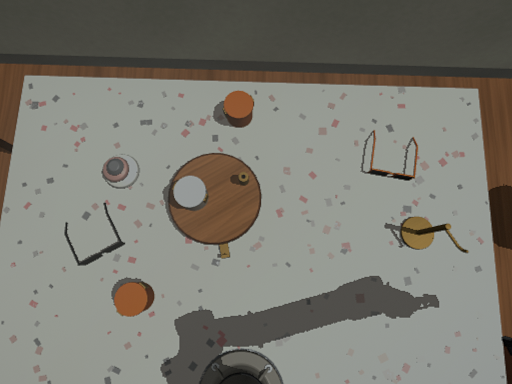

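```bash
cat > h.py <<'E'
import numpy as np
def unproj(p,uv,z):
    V=np.array(p["view"]);R=V[:3,:3];t=V[:3,3]
    c=-R.T@t; d=R.T@np.array([(uv[0]-p["cx"])/p["fx"],(uv[1]-p["cy"])/p["fy"],1])
    return c+d*(z-c[2])/d[2]
def proj(p,X):
    V=np.array(p["view"]);x=V[:3,:3]@np.array(X)+V[:3,3]
    return np.array([p["fx"]*x[0]/x[2]+p["cx"],p["fy"]*x[1]/x[2]+p["cy"]])
E
python3 - <<'E'
from h import *
from station import bot, imaging, nets
import cv2
for n in("scene","top"):
    p=imaging.read_camera(n)
    for x,z in(("knob_top",.1),("platter_center",.04),("park",.1),("canister",.04),("turntable",0),("pebbles",0),("key_hook",0),("sunglasses_a",0)):
        for r in nets.spot_point(p,x)[:3]: print(n,x,r["location"],r["score"],unproj(p,r["location"],z).round(4))
    im=cv2.cvtColor(p["image"],cv2.COLOR_RGB2BGR)
    c=im[100:290,120:310] if n=="top" else im[130:320,190:380]
    cv2.imwrite(f"pics/{n}c.png",cv2.resize(c,(590,590),interpolation=cv2.INTER_CUBIC))
E
```

```text
scene knob_top [252.2, 204.0] 0.98 [0.5959 0.0095 0.1   ]
scene platter_center [286.7, 222.8] 0.69 [0.5348 0.1061 0.04  ]
scene platter_center [162.4, 156.3] 0.22 [ 0.6612 -0.3937  0.04  ]
scene park [299.7, 192.0] 0.88 [0.452  0.0766 0.1   ]
scene canister [204.1, 270.5] 0.9 [0.8322 0.0595 0.04  ]
scene canister [386.4, 218.0] 0.89 [0.2834 0.3101 0.04  ]
scene canister [295.3, 240.1] 0.56 [0.5608 0.1685 0.04  ]
scene turntable [278.0, 231.0] 0.82 [0.5573 0.0931 0.    ]
scene pebbles [334.5, 310.6] 0.66 [0.6268 0.3906 0.    ]
scene pebbles [250.6, 204.6] 0.36 [ 0.5517 -0.0446  0.    ]
scene key_hook [190.3, 122.7] 0.81 [ 0.4569 -0.5041  0.    ]
scene sunglasses_a [397.2, 263.5] 0.76 [0.3683 0.4249 0.    ]
scene sunglasses_a [162.0, 153.9] 0.66 [ 0.6388 -0.4394  0.    ]
top knob_top [239.3, 176.0] 0.74 [0.6012 0.0226 0.1   ]
top platter_center [212.9, 196.0] 0.77 [0.5523 0.1018 0.04  ]
top platter_center [197.3, 194.4] 0.19 [0.5558 0.1485 0.04  ]
top park [215.0, 230.3] 0.69 [0.445 0.084 0.1  ]
top canister [194.6, 193.8] 0.9 [0.5574 0.1567 0.04  ]
top canister [143.1, 294.8] 0.79 [0.2631 0.2843 0.04  ]
top canister [238.8, 112.6] 0.65 [0.8194 0.0345 0.04  ]
top turntable [215.5, 199.0] 0.89 [0.5506 0.0981 0.    ]
top pebbles [120.4, 170.2] 0.72 [0.6335 0.3997 0.    ]
top key_hook [418.2, 234.6] 0.61 [ 0.4584 -0.5223  0.    ]
top sunglasses_a [106.7, 254.6] 0.9 [0.3727 0.4144 0.    ]
top sunglasses_a [386.1, 178.4] 0.61 [ 0.6312 -0.4319  0.    ]
```

View pics/topc.png

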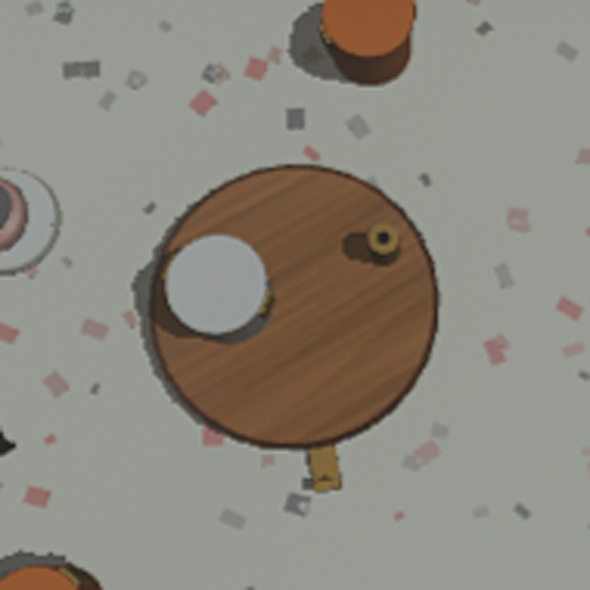

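View pics/scenec.png

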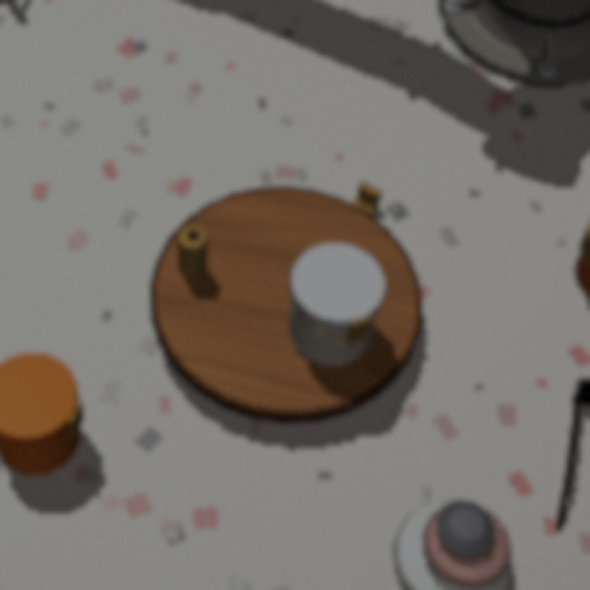

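Run:
```python
from h import *
from station import bot, imaging, nets
import cv2
from scipy.optimize import least_squares
for n in("top","scene"):
    p=imaging.read_camera(n)
    im=p["image"]
    r=nets.outline_of(p,"platter"); 
    for q in r[:2]: print(n,q["score"],q["rect"],q["region"].sum())
    m=r[0]["region"].astype(np.uint8)
    h=cv2.convexHull(np.vstack([c for c in cv2.findContours(m,cv2.RETR_EXTERNAL,cv2.CHAIN_APPROX_NONE)[0]]))[:,0]
    for z in (.04,.031,.022):
        P=np.array([unproj(p,x,z)[:2] for x in h])
        f=least_squares(lambda c:np.hypot(*(P-c[:2]).T)-c[2],[.555,.1,.14],loss="soft_l1",f_scale=.002)
        print(z,f.x,np.abs(f.fun).max())
    g=im.copy(); g[m>0,1]=255
    c=g[100:290,120:310] if n=="top" else g[130:320,190:380]
    cv2.imwrite(f"pics/{n}m.png",cv2.resize(c,(500,500))[:,:,::-1])
    # zoom of knob/tab
    c=im[160:265,200:270] if n=="top" else im[180:240,235:320]
    cv2.imwrite(f"pics/{n}z.png",cv2.resize(c,None,fx=6 if n=="top" else 8,fy=6 if n=="top" else 8,interpolation=cv2.INTER_CUBIC)[:,:,::-1][:600])
```

```text
top 0.79 [168.6, 153.0, 262.7, 245.7] 5734
0.04 [0.54823172 0.09803853 0.13898056] 0.003079598971702985
0.031 [0.54987103 0.09907348 0.14013215] 0.0031056246251719433
0.022 [0.55151034 0.10010844 0.14128375] 0.0031316587872406987
scene 0.72 [240.0, 194.1, 327.0, 266.7] 4259
0.04 [0.55488813 0.10158886 0.1402863 ] 0.00367069258812458
0.031 [0.55029715 0.09790954 0.14145471] 0.003702984814927729
0.022 [0.54570618 0.09423023 0.14262313] 0.0037353025548105545
```

Run:
```python
from h import *
from station import bot, imaging, nets
print(bot.get_obs()["t"])
P={n:imaging.read_camera(n) for n in("top","scene")}
for n in P:
    V=np.array(P[n]["view"]); print(n,"cam",(-V[:3,:3].T@V[:3,3]).round(3))
k=unproj(P["top"],(243.3,176.6),.1);k2=unproj(P["scene"],(252.2,206),.1);print(k,k2)
for uv in((225.3,255.2),(225.3,256.5)): print("tabend",unproj(P["top"],uv,.031),unproj(P["top"],uv,.0))
u2=(190+368*190/590,130+187*190/590);print("tab scene",u2,unproj(P["scene"],u2,.031))
# tri
import cv2
def tri(a,b):
    M=[]
    for n,uv in(("top",a),("scene",b)):
        p=P[n];K=np.array([[p["fx"],0,p["cx"]],[0,p["fy"],p["cy"]],[0,0,1]]);M.append(K@np.array(p["view"])[:3])
    X=cv2.triangulatePoints(M[0],M[1],np.array(a,float),np.array(b,float));return (X[:3]/X[3]).ravel()
print("tri knob",tri((243.3,176.6),(252.2,206)))
# subpixel dark dot
for n,uv in(("top",(243,177)),("scene",(252,206))):
    g=P[n]["image"].astype(int).sum(2);u,v=uv;print(g[v-6:v+7,u-6:u+7])
# brass mask of tab
im=P["top"]["image"];print(im[244:260,218:234].astype(int)[:,:,0]-im[244:260,218:234].astype(int)[:,:,2])
```

```text
1.7
top cam [ 0.35  -0.027  1.126]
scene cam [1.107 0.544 1.121]
[0.59977332 0.01116694 0.1       ] [0.60111583 0.01513549 0.1       ]
tabend [0.37984383 0.05796301 0.031     ] [0.38067892 0.06036246 0.        ]
tabend [0.376119   0.05779852 0.031     ] [0.37684866 0.06019331 0.        ]
tab scene (308.50847457627117, 190.22033898305085) [0.37991586 0.06004795 0.031     ]
tri knob [0.59986916 0.01231518 0.09631447]
[[246 250 246 243 244 252 254 257 255 246 243 246 257]
 [246 242 242 253 266 272 278 278 262 250 251 260 267]
 [242 237 244 276 289 294 282 292 292 282 271 264 266]
 [226 213 248 277 272 261 228 249 287 296 287 269 264]
 [142 209 275 292 214 124 102 114 244 291 294 263 255]
 [150 205 271 294 198 114 104 100 204 277 297 227 233]
 [149 186 265 288 213 131 102 120 225 284 301 229 239]
 [150 168 261 291 265 210 180 203 279 303 284 221 248]
 [155 136 222 282 295 296 297 298 295 301 230 194 250]
 [155 144 132 223 265 283 288 291 274 251 177 164 229]
 [158 152 125 109 137 212 233 227 166 144 152 169 231]
 [156 155 132 119 115 113 117 131 137 148 149 202 247]
 [142 147 144 123 119
[... 867 characters left out ...]
66 65 67 66 68 72 15  2  4  5  4  5]
 [ 4 13 57 68 66 66 65 66 67 71 31  4  4  4  5  5]
 [ 4  8 59 68 65 66 67 67 68 69 38  7  3  4  5  4]
 [ 5  3 55 68 65 66 66 67 68 69 45  9  3  5  4  5]
 [ 4  1 50 66 65 66 66 68 68 69 60 12  2  5  5  4]
 [ 4  2 44 66 65 66 67 67 68 70 72 16  3  5  4  4]
 [ 4  2 20 60 66 68 63 66 68 69 72 21  3  4  4  4]
 [ 4  3  8 58 63 61 38 52 63 67 71 31  4  4  5  4]
 [ 7  6  8 54 50 40 39 43 49 60 66 32  5  4  4  5]
 [ 6  5 10 42 62 67 70 70 69 69 72 45  5  3  4  4]
 [ 7  6 15 59 69 69 71 72 69 65 70 44  5  3  4  5]
 [ 5  4  4 48 66 62 60 52 32 16  8 10  5  4  5  4]
 [ 4  5  3 18 23 12  5  3  2  3  3  3  4  4  5  4]
 [ 3  3  4  3  3  3  3  3  4  4  4  4  4  5  4  4]]
```

View pics/topz.png

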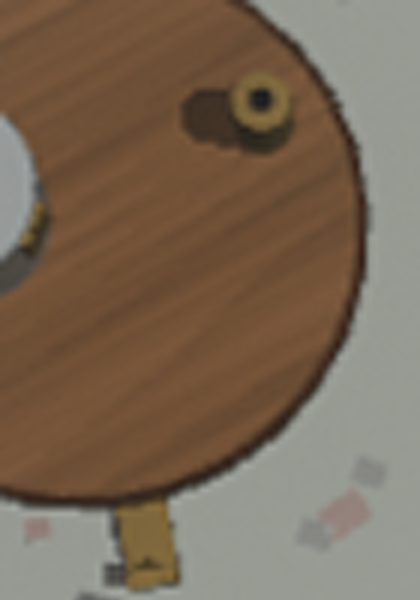

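View pics/scenez.png

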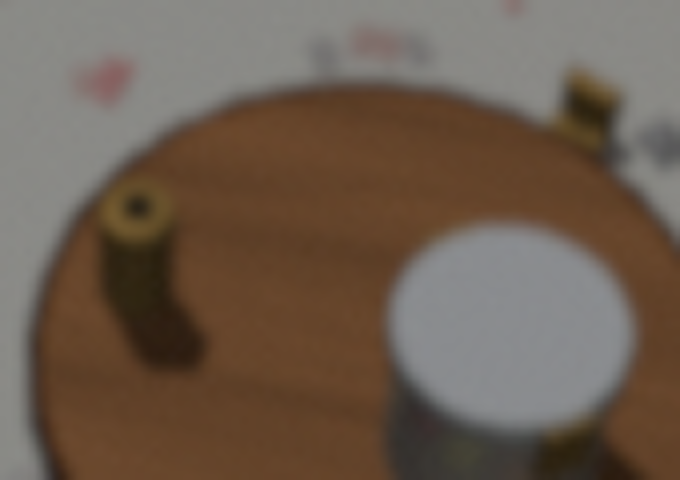

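```bash
cat >> h.py <<'E'
from scipy.spatial.transform import Rotation as Ro
def rot(q): return Ro.from_quat([q[1],q[2],q[3],q[0]])
def rows(p0,q0,pts,rz=None,hand=-1,dec=2):
    """pts: world targets after each row; rz list normalised turn about tool z"""
    p=np.array(p0,float);R=rot(q0);out=[]
    hand=[hand]*len(pts) if np.isscalar(hand) else hand
    for i,t in enumerate(pts):
        d=R.inv().apply(np.array(t)-p)/.12; d=np.round(d,dec)+0.0
        r=0 if rz is None else rz[i]
        out.append(f"{hand[i]:g} {d[0]:g} {d[1]:g} {d[2]:g} 0 0 {r:g}")
        p=p+R.apply(d*.12); R=R*Ro.from_rotvec([0,0,np.radians(4)*r])
    return ";".join(out),p,R
E
python3 - <<'E'
from h import *
from station import bot
o=bot.get_obs();p0=o["eef_pos"];R=rot(o["tool_rot"]);print(R.as_matrix().round(4))
end=np.array([.600,.0125,.16]);N=24
pts=[]
for i in range(1,N+1):
    s=i/N; p=p0+(end-p0)*s; p[2]=.249-.089*max(0,(s-.6)/.4); pts.append(p)
s,p,R=rows(p0,o["tool_rot"],pts,[-1]*21+[0]*3)
L=s.split(";");print(";".join(L[:12]));print();print(";".join(L[12:]));print(p,R.as_matrix().round(3))
E
```

```text
[[ 0.3229 -0.9464  0.    ]
 [-0.9464 -0.3229 -0.    ]
 [ 0.     -0.     -1.    ]]
-1 -0.17 -0.2 0.01 0 0 -1;-1 -0.16 -0.21 0 0 0 -1;-1 -0.14 -0.22 0 0 0 -1;-1 -0.13 -0.23 0 0 0 -1;-1 -0.11 -0.24 0 0 0 -1;-1 -0.09 -0.24 0 0 0 -1;-1 -0.08 -0.25 0 0 0 -1;-1 -0.05 -0.26 0 0 0 -1;-1 -0.04 -0.26 0 0 0 -1;-1 -0.03 -0.26 0 0 0 -1;-1 0 -0.26 0 0 0 -1;-1 0.02 -0.26 0 0 0 -1

-1 0.03 -0.26 0 0 0 -1;-1 0.05 -0.26 0 0 0 -1;-1 0.07 -0.25 0.04 0 0 -1;-1 0.09 -0.25 0.08 0 0 -1;-1 0.1 -0.24 0.08 0 0 -1;-1 0.12 -0.23 0.08 0 0 -1;-1 0.14 -0.23 0.07 0 0 -1;-1 0.15 -0.21 0.08 0 0 -1;-1 0.16 -0.21 0.08 0 0 -1;-1 0.18 -0.19 0.08 0 0 0;-1 0.18 -0.19 0.07 0 0 0;-1 0.18 -0.19 0.08 0 0 0
[0.59979559 0.01247748 0.16001137] [[ 0.975  0.222  0.   ]
 [ 0.222 -0.975 -0.   ]
 [ 0.     0.    -1.   ]]
```

Candidates for the knob (top picture):
- upright brass cylinder with a black dot at (243,176): chosen, confirmed in the crop
- brass tab at (225,256)
- brass canister clip at about (207,197)
- key hook at (418,234)

For the canister I take the white-lidded one at (190,192), not the orange ones at (238,106) and (131,299). Triangulated, the knob is 100 mm from the platter centre, as it should be.

Request:
apply_moves(moves="-1 -0.17 -0.2 0.01 0 0 -1;-1 -0.16 -0.21 0 0 0 -1;-1 -0.14 -0.22 0 0 0 -1;-1 -0.13 -0.23 0 0 0 -1;-1 -0.11 -0.24 0 0 0 -1;-1 -0.09 -0.24 0 0 0 -1;-1 -0.08 -0.25 0 0 0 -1;-1 -0.05 -0.26 0 0 0 -1;-1 -0.04 -0.26 0 0 0 -1;-1 -0.03 -0.26 0 0 0 -1;-1 0 -0.26 0 0 0 -1;-1 0.02 -0.26 0 0 0 -1", force=30)

```text
t: 2.8
eef_pos: [0.4098, -0.3123, 0.2491]
tool_rot: [0.0, 0.98, -0.199, 0.0]
contact_force: [0.4, -1.0, 0.3]
gripper_width: 1.004
```

Request:
apply_moves(moves="-1 0.03 -0.26 0 0 0 -1;-1 0.05 -0.26 0 0 0 -1;-1 0.07 -0.25 0.04 0 0 -1;-1 0.09 -0.25 0.08 0 0 -1;-1 0.1 -0.24 0.08 0 0 -1;-1 0.12 -0.23 0.08 0 0 -1;-1 0.14 -0.23 0.07 0 0 -1;-1 0.15 -0.21 0.08 0 0 -1;-1 0.16 -0.21 0.08 0 0 -1;-1 0.18 -0.19 0.08 0 0 0;-1 0.18 -0.19 0.07 0 0 0;-1 0.18 -0.19 0.08 0 0 0")

```text
t: 3.8
eef_pos: [0.6006, 0.0136, 0.1598]
tool_rot: [0.0, 0.994, 0.112, 0.0]
contact_force: [0.7, -1.0, 0.8]
gripper_width: 1.001
```

Request:
apply_moves(moves="-1 0 0 0.2 0 0 0;-1 0 0 0.2 0 0 0;-1 0 0 0.22 0 0 0;1 0 0 0 0 0 0;1 0 0 0 0 0 0;1 0 0 0 0 0 0;1 0 0 0 0 0 0;1 0 0 0 0 0 0;1 0 0 0 0 0 0;1 0 0 0 0 0 0", force=25)

```text
t: 4.63
eef_pos: [0.6014, 0.0125, 0.0876]
tool_rot: [0.0, 0.994, 0.112, 0.002]
contact_force: [-0.1, -0.4, 7.5]
gripper_width: 0.344
```

Run:
```python
from h import *
from station import bot, imaging, nets
import cv2
o=bot.get_obs();print(o["t"],o["eef_pos"],o["gripper_width"],o["contact_force"],o["q"].round(2))
a=imaging.read_camera("top")["image"];b=imaging.read_camera("scene")["image"]
cv2.imwrite("pics/g1.png",cv2.resize(np.hstack([a[80:290,100:330],b[110:320,150:380]]),(800,365))[:,:,::-1])
```

```text
4.6333 [0.6013835  0.01253124 0.08761885] 0.34369591616854694 [-0.07926558 -0.38304451  7.50121955] [ 0.22  0.59 -0.46  1.84  0.36  0.79 -0.21]
```

View pics/g1.png

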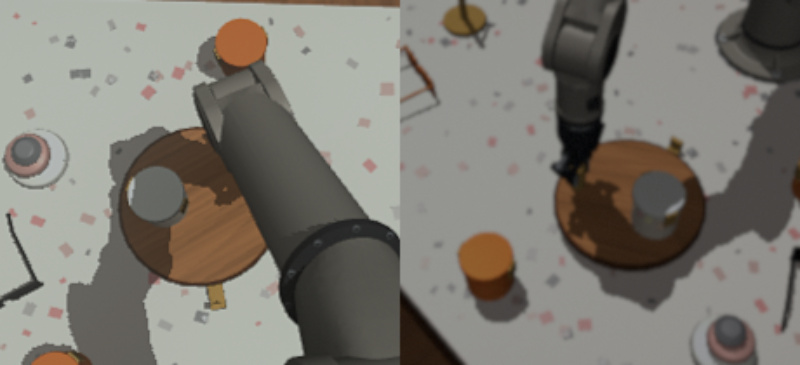

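```bash
cat > spin.py <<'E'
from h import *
C=np.array([.5495,.099]);R0=.1005
def gen(o,th0,ths,z,hand,dec=3):
    z=[z]*len(ths) if np.isscalar(z) else z
    pts=[np.array([*(C+R0*np.array([np.cos(a),np.sin(a)])),zz]) for a,zz in zip(ths,z)]
    s,p,R=rows(o["eef_pos"],o["tool_rot"],pts,None,hand,dec)
    L=s.split(";")
    for i in range(0,len(L),12): print(";".join(L[i:i+12])+"\n")
    print(p,np.degrees(ths[-1]))
E
python3 - <<'E'
from spin import *
from station import bot
o=bot.get_obs();d=o["eef_pos"][:2]-C;th0=np.arctan2(d[1],d[0]);print(np.degrees(th0),np.hypot(*d))
R0=np.hypot(*d); import spin; spin.R0=R0
w=0;th=th0;ths=[]
for i in range(24):
    w1=min(1.29,1.29*(i+1)/18); th+=(w+w1)/2/12; w=w1; ths.append(th)
gen(o,th0,ths,o["eef_pos"][2],1)
E
```

```text
-59.00952993446541 0.10083569665689725
1 0.002 -0.001 0 0 0 0;1 0.008 -0.002 0 0 0 0;1 0.011 -0.004 0 0 0 0;1 0.017 -0.006 0 0 0 0;1 0.021 -0.009 0 0 0 0;1 0.025 -0.011 0 0 0 0;1 0.03 -0.014 0 0 0 0;1 0.033 -0.017 0.001 0 0 0;1 0.037 -0.022 0 0 0 0;1 0.039 -0.026 0 0 0 0;1 0.042 -0.032 0 0 0 0;1 0.044 -0.038 0 0 0 0

1 0.044 -0.044 0 0 0 0;1 0.044 -0.052 0 0 0 0;1 0.043 -0.059 0 0 0 0;1 0.04 -0.067 0 0 0 0;1 0.035 -0.074 0.001 0 0 0;1 0.029 -0.083 0 0 0 0;1 0.021 -0.088 0 0 0 0;1 0.011 -0.09 0 0 0 0;1 0.002 -0.09 0 0 0 0;1 -0.008 -0.09 -0.001 0 0 0;1 -0.018 -0.088 0 0 0 0;1 -0.027 -0.086 0 0 0 0

[0.63374485 0.15442815 0.08766776] 33.379914530379835
```

Request:
apply_moves(moves="1 0.002 -0.001 0 0 0 0;1 0.008 -0.002 0 0 0 0;1 0.011 -0.004 0 0 0 0;1 0.017 -0.006 0 0 0 0;1 0.021 -0.009 0 0 0 0;1 0.025 -0.011 0 0 0 0;1 0.03 -0.014 0 0 0 0;1 0.033 -0.017 0 0 0 0;1 0.037 -0.022 0 0 0 0;1 0.039 -0.026 0 0 0 0;1 0.042 -0.032 0 0 0 0;1 0.044 -0.038 0 0 0 0")

```text
t: 5.73
eef_pos: [0.6327, 0.0423, 0.0877]
tool_rot: [0.0, 0.994, 0.111, 0.002]
contact_force: [-0.2, 0.4, 5.5]
gripper_width: 0.338
```

Request:
apply_moves(moves="1 0.044 -0.044 0 0 0 0;1 0.044 -0.052 0 0 0 0;1 0.043 -0.059 0 0 0 0;1 0.04 -0.067 0 0 0 0;1 0.035 -0.074 0 0 0 0;1 0.029 -0.083 0 0 0 0;1 0.021 -0.088 0 0 0 0;1 0.011 -0.09 0 0 0 0;1 0.002 -0.09 0 0 0 0;1 -0.008 -0.09 0 0 0 0;1 -0.018 -0.088 0 0 0 0;1 -0.027 -0.086 0 0 0 0")

```text
t: 6.73
eef_pos: [0.6324, 0.1547, 0.0876]
tool_rot: [0.0, 0.994, 0.112, 0.001]
contact_force: [-4.9, -2.7, 10.7]
gripper_width: 0.34
```

Run:
```python
from spin import *
from station import bot
o=bot.get_obs();p=o["eef_pos"];print(o["t"],p,o["contact_force"],o["torque"],o["gripper_width"],o["q"].round(2))
d=p[:2]-C;th0=np.arctan2(d[1],d[0]);print(np.degrees(th0),np.hypot(*d))
ths=[th0+1.29/12*(i+1) for i in range(24)]
# true commanded start maybe slightly ahead; z: hold 5 rows then rise
z=[p[2]]*4+[p[2]+.02,p[2]+.045]+[p[2]+.055]*18
gen(o,th0,ths,z,-1)
```

```text
6.7333 [0.63242739 0.15467203 0.08760548] [-4.91608065 -2.71768414 10.72560268] [-0.64460251  0.93376084  0.02378375] 0.33984245669020186 [-0.01  0.66 -0.46  1.71  0.37  0.85 -0.41]
33.874829725431596 0.09988156237348457
-1 -0.032 -0.084 0 0 0 0;-1 -0.045 -0.078 0 0 0 0;-1 -0.054 -0.072 0 0 0 0;-1 -0.061 -0.066 0 0 0 0;-1 -0.067 -0.059 -0.167 0 0 0;-1 -0.074 -0.052 -0.209 0 0 0;-1 -0.078 -0.043 -0.083 0 0 0;-1 -0.083 -0.035 0 0 0 0;-1 -0.087 -0.026 -0.001 0 0 0;-1 -0.088 -0.016 0 0 0 0;-1 -0.09 -0.007 0 0 0 0;-1 -0.09 0.003 0 0 0 0

-1 -0.089 0.013 0 0 0 0;-1 -0.087 0.022 0 0 0 0;-1 -0.084 0.031 0 0 0 0;-1 -0.081 0.04 0 0 0 0;-1 -0.076 0.049 0 0 0 0;-1 -0.07 0.056 0 0 0 0;-1 -0.063 0.064 0 0 0 0;-1 -0.057 0.07 0 0 0 0;-1 -0.048 0.076 0 0 0 0;-1 -0.041 0.08 0 0 0 0;-1 -0.031 0.085 0 0 0 0;-1 -0.022 0.087 0 0 0 0

[0.4490345  0.09601989 0.14256135] 181.69794086918398
```

Run:
```python
from spin import *
import spin; spin.C=np.array([.549,.099]); spin.R0=.1002
from station import bot
o=bot.get_obs();p=o["eef_pos"]
d=p[:2]-spin.C;th0=np.arctan2(d[1],d[0])
T=(np.arange(12)+1)/12
def f(t,w0=1.28):
    t=max(0,t-.1); return w0*t-.5*.17*t*t
ths=[th0+1.28*min(t,.1)+f(t) for t in T]
z=[p[2]]*4+[p[2]+.02,p[2]+.045]+[p[2]+.055]*6
gen(o,th0,ths,z,-1)
```

```text
-1 -0.037 -0.081 0 0 0 0;-1 -0.044 -0.077 0 0 0 0;-1 -0.052 -0.071 0 0 0 0;-1 -0.058 -0.064 0 0 0 0;-1 -0.064 -0.057 -0.167 0 0 0;-1 -0.068 -0.05 -0.209 0 0 0;-1 -0.072 -0.042 -0.083 0 0 0;-1 -0.076 -0.035 0 0 0 0;-1 -0.077 -0.026 0 0 0 0;-1 -0.079 -0.019 -0.001 0 0 0;-1 -0.079 -0.011 0 0 0 0;-1 -0.078 -0.003 0 0 0 0

[0.52634341 0.19654991 0.14262895] 103.10940811011339
```

```bash
cat > track.py <<'E'
from h import *
import cv2
CAL={"scene":dict(fx=405.9205476086832,fy=405.9205476086832,cx=254.70832673449073,cy=190.07671367664273,view=[[-0.73168702,0.68142961,0.01696434,0.42006143],[0.53053833,0.58494012,-0.61349338,-0.21717615],[-0.42797569,-0.43988491,-0.78951762,1.59818437],[0,0,0,1]]),
"top":dict(fx=370.7397609611885,fy=370.7397609611885,cx=256.8210355948268,cy=191.2377603085367,view=[[0.02725563,-0.99960303,0.0071351,-0.04438502],[-0.97968555,-0.02812983,-0.19855714,0.56609359],[0.19867903,-0.00157835,-0.98006334,1.03415009],[0,0,0,1]])}
C=np.array([.549,.099])
def lidscore(im,n,phi,rc):
    """warp plane z=.128 around candidate centre; return score"""
    pass
def neutral(im):
    a=im.astype(int); s=a.max(2)-a.min(2); 
    return ((s<28)&(a.max(2)>75)).astype(np.uint8)
def lid(im,n,rc=.06,half=.045):
    """search angle phi of lid centre at z=.128 best separating neutral-inside vs surround"""
    p=CAL[n]; m=neutral(im).astype(float)
    ph=np.radians(np.arange(0,360,1.0)); best=[]
    aa=np.linspace(0,2*np.pi,36,endpoint=False)
    rr=np.concatenate([[0],*[[r]*1 for r in(.012,.024,.033,.040)]])
    def samp(c,r):
        X=np.array([[c[0]+r*np.cos(a),c[1]+r*np.sin(a),.128] for a in aa])
        V=np.array(p["view"]);x=X@V[:3,:3].T+V[:3,3]
        uv=np.stack([p["fx"]*x[:,0]/x[:,2]+p["cx"],p["fy"]*x[:,1]/x[:,2]+p["cy"]],1).astype(np.float32)
        return cv2.remap(m.astype(np.float32),uv[:,:1],uv[:,1:],cv2.INTER_LINEAR).ravel()
    res=[]
    for f in ph:
        c=C+rc*np.array([np.cos(f),np.sin(f)])
        i=np.mean([samp(c,r).mean() for r in(.01,.02,.03,.041)]); o=samp(c,.051).mean()
        res.append(i-o)
    res=np.array(res);k=res.argmax();
    w=np.clip(res-res[k]+.1,0,None); d=(np.arange(360)-k+180)%360-180; w[np.abs(d)>25]=0
    return (k+(w*d).sum()/w.sum())%360,res[k]
E
python3 - <<'E'
from track import *
for n in("scene","top"):
    im=cv2.imread(f"pics/{n}0.png")[:,:,::-1]
    for rc in(.05,.055,.06,.065,.07): print(n,rc,lid(im,n,rc))
E
```

```text
scene 0.05 (np.float64(90.11807821111779), np.float32(0.590644))
scene 0.055 (np.float64(88.86080624105152), np.float32(0.82248265))
scene 0.06 (np.float64(88.93592205608043), np.float32(0.99953884))
scene 0.065 (np.float64(89.47545038765227), np.float32(0.85717094))
scene 0.07 (np.float64(88.14261160788423), np.float32(0.5933838))
top 0.05 (np.float64(93.64462684132673), np.float32(0.6714749))
top 0.055 (np.float64(90.52517574339022), np.float32(0.9710354))
top 0.06 (np.float64(90.51848783789019), np.float32(0.97577584))
top 0.065 (np.float64(92.18918430135068), np.float32(0.718438))
top 0.07 (np.float64(96.1867671080981), np.float32(0.41730413))
```

Request:
apply_moves(moves="-1 -0.037 -0.081 0 0 0 0;-1 -0.044 -0.077 0 0 0 0;-1 -0.052 -0.071 0 0 0 0;-1 -0.058 -0.064 0 0 0 0;-1 -0.064 -0.057 -0.167 0 0 0;-1 -0.068 -0.05 -0.209 0 0 0;-1 -0.072 -0.042 -0.083 0 0 0;-1 -0.076 -0.035 0 0 0 0;-1 -0.077 -0.026 0 0 0 0;-1 -0.079 -0.019 0 0 0 0;-1 -0.079 -0.011 0 0 0 0;-1 -0.078 -0.003 0 0 0 0")

```text
t: 7.73
eef_pos: [0.5244, 0.1956, 0.1396]
tool_rot: [0.0, 0.994, 0.112, -0.001]
contact_force: [0.5, -0.3, 0.5]
gripper_width: 1.002
```

Run:
```python
from track import *
from station import bot, imaging, nets
import cv2
o=bot.get_obs();print(o["t"],o["eef_pos"],o["gripper_width"],o["contact_force"])
q=imaging.read_camera("scene");b=q["image"];np.save("s1.npy",b)
for rc in(.055,.06,.065): print(lid(b,"scene",rc))
cv2.imwrite("pics/c1.png",cv2.resize(b[110:320,130:380],None,fx=3,fy=2.8,interpolation=cv2.INTER_CUBIC)[:,:,::-1])
```

```text
7.7333 [0.52443165 0.19560709 0.13956863] 1.0015780383135353 [ 0.4958219  -0.28961107  0.50232324]
(np.float64(255.45301570951122), np.float32(0.54085284))
(np.float64(254.8585589677171), np.float32(0.49365234))
(np.float64(263.3369956107698), np.float32(0.22970247))
```

View pics/c1.png

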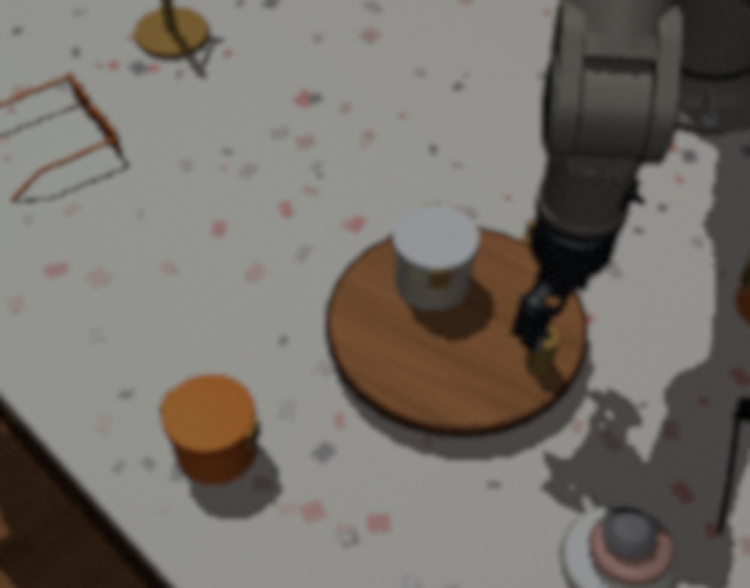

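```bash
cat > nxt.py <<'E'
from track import *
import spin,sys
spin.C=C; spin.R0=.1002
from station import bot
def nxt(t0,th0deg,w,a,N=12,z=.14,hand=-1,dec=3):
    o=bot.get_obs();ts=o["t"]
    ths=[]
    for i in range(1,N+1):
        t=ts+i/12-t0; te=min(t,w/a); ths.append(np.radians(th0deg)+w*te-.5*a*te*te)
    d=o["eef_pos"][:2]-C;print("t",ts,"tcp",o["eef_pos"].round(4),"ang",np.degrees(np.arctan2(d[1],d[0])),"F",o["contact_force"].round(1))
    spin.gen(o,0,ths,z,hand,dec)
E
python3 -c "
from nxt import *
nxt(7.733,105,1.14,.16)"
```

```text
t 7.7833 tcp [0.5227 0.1952 0.1395] ang 105.26391446880716 F [-2.5 -0.8 -0.3]
-1 -0.121 0.01 -0.003 0 0 0;-1 -0.076 0.018 0 0 0 0;-1 -0.072 0.025 0 0 0 0;-1 -0.069 0.03 0 0 0 0;-1 -0.065 0.037 0.001 0 0 0;-1 -0.061 0.041 0 0 0 0;-1 -0.057 0.046 0 0 0 0;-1 -0.051 0.05 0 0 0 0;-1 -0.047 0.053 0.001 0 0 0;-1 -0.041 0.057 0 0 0 0;-1 -0.036 0.059 0 0 0 0;-1 -0.03 0.061 0 0 0 0

[0.45083661 0.11884769 0.14002147] 168.54626736088215
```

Request:
apply_moves(moves="-1 -0.121 0.01 0 0 0 0;-1 -0.076 0.018 0 0 0 0;-1 -0.072 0.025 0 0 0 0;-1 -0.069 0.03 0 0 0 0;-1 -0.065 0.037 0 0 0 0;-1 -0.061 0.041 0 0 0 0;-1 -0.057 0.046 0 0 0 0;-1 -0.051 0.05 0 0 0 0;-1 -0.047 0.053 0 0 0 0;-1 -0.041 0.057 0 0 0 0;-1 -0.036 0.059 0 0 0 0;-1 -0.03 0.061 0 0 0 0")

```text
t: 8.78
eef_pos: [0.4539, 0.1189, 0.1407]
tool_rot: [0.0, 0.994, 0.112, 0.0]
contact_force: [0.2, -0.0, -0.1]
gripper_width: 0.998
```

```bash
cat > look.py <<'E'
from track import *
from station import bot, imaging, nets
import sys
def look(k,net=False):
    o=bot.get_obs();d=o["eef_pos"][:2]-C;print("t",round(o["t"],4),o["eef_pos"].round(4),"tcp ang",np.degrees(np.arctan2(d[1],d[0])).round(1),np.hypot(*d).round(4),"F",o["contact_force"].round(1))
    q=imaging.read_camera("scene");b=q["image"];np.save(f"s{k}.npy",b)
    for rc in(.055,.06): f=lid(b,"scene",rc);print("lid",f,"knob",(f[0]-149)%360)
    if net:
        for r in nets.spot_point(q,"knob_top")[:2]:
            X=unproj(q,r["location"],.1);d=X[:2]-C;print("net knob",r["location"],r["score"],X.round(3),np.degrees(np.arctan2(d[1],d[0])).round(1),np.hypot(*d).round(3))
    g=b.copy(); uv=proj(q,[*o["eef_pos"][:2],.1]);print("exp knob px",uv)
    g[int(uv[1]),int(uv[0])]=[255,0,0]
    cv2.imwrite(f"pics/c{k}.png",cv2.resize(g[160:300,220:350],None,fx=5,fy=4.2,interpolation=cv2.INTER_CUBIC)[:,:,::-1])
E
python3 -c "
from look import *
look(2)"
```

```text
t 8.7833 [0.4539 0.1189 0.1407] tcp ang 168.2 0.0972 F [ 0.2 -0.  -0.1]
lid (np.float64(316.13709574808547), np.float32(0.6945869)) knob 167.13709574808547
lid (np.float64(314.5691288775133), np.float32(0.7930501)) knob 165.56912887751332
exp knob px [309.1511406  200.23331956]
```

View pics/c2.png

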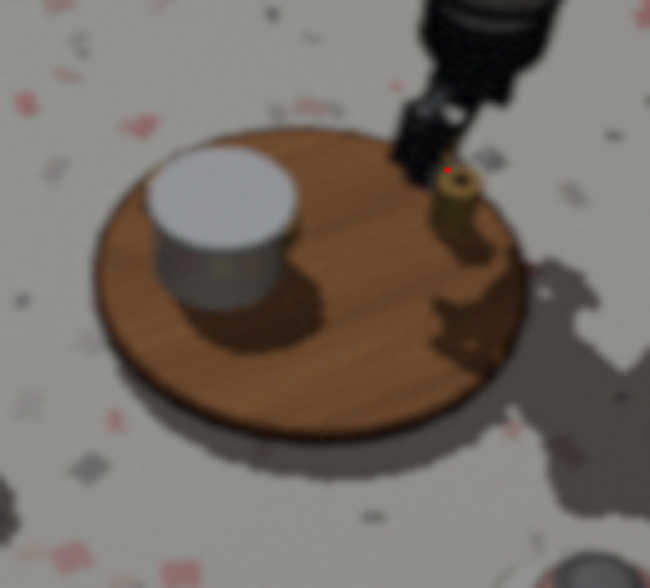

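```bash
python3 -c "
from nxt import *
for uv in((312,202.9),(312.4,203.3)):
    X=unproj(CAL['scene'],uv,.1);d=X[:2]-C;print(X,np.degrees(np.arctan2(d[1],d[0])),np.hypot(*d))
for t0,th,w,a in((8.783,163.5,.98,.16),(8.783,163,.94,.18)): nxt(t0,th,w,a)"
```

```text
[0.45496424 0.13190901 0.1       ] 160.71185867225967 0.09962793871241479
[0.45518796 0.13378831 0.1       ] 159.6537122212248 0.10005460956224185
t 8.8333 tcp [0.4535 0.1171 0.1404] ang 169.2751412580843 F [-1.2 -2.   0.1]
-1 -0.032 0.012 0.004 0 0 0;-1 -0.022 0.063 0 0 0 0;-1 -0.017 0.063 0 0 0 0;-1 -0.012 0.063 0 0 0 0;-1 -0.007 0.063 0 0 0 0;-1 -0.002 0.062 0 0 0 0;-1 0.002 0.062 0 0 0 0;-1 0.007 0.06 0 0 0 0;-1 0.012 0.059 0 0 0 0;-1 0.015 0.057 0.001 0 0 0;-1 0.018 0.055 0 0 0 0;-1 0.022 0.052 0 0 0 0

[0.46939281 0.03812142 0.13995191] 217.41782620526766
t 8.8333 tcp [0.4535 0.1171 0.1404] ang 169.2751412580843 F [-1.2 -2.   0.1]
-1 -0.028 0.001 0.004 0 0 0;-1 -0.022 0.059 0 0 0 0;-1 -0.017 0.06 0 0 0 0;-1 -0.013 0.06 0 0 0 0;-1 -0.008 0.059 0 0 0 0;-1 -0.004 0.059 0 0 0 0;-1 0.001 0.058 0 0 0 0;-1 0.004 0.057 0 0 0 0;-1 0.008 0.055 0 0 0 0;-1 0.011 0.054 0 0 0 0;-1 0.015 0.052 0.001 0 0 0;-1 0.017 0.05 0 0 0 0

[0.46580857 0.04309362 0.13994714] 213.87866893225515
```

```bash
python3 -c "
from nxt import *
nxt(8.783,160.5,.89,.165)"
```

```text
t 8.8333 tcp [0.4535 0.1171 0.1404] ang 169.2751412580843 F [-1.2 -2.   0.1]
-1 -0.011 -0.037 0.004 0 0 0;-1 -0.024 0.055 0 0 0 0;-1 -0.019 0.055 0 0 0 0;-1 -0.015 0.056 0 0 0 0;-1 -0.012 0.056 0 0 0 0;-1 -0.007 0.056 0 0 0 0;-1 -0.004 0.055 0 0 0 0;-1 0 0.054 0 0 0 0;-1 0.004 0.053 0 0 0 0;-1 0.006 0.052 0 0 0 0;-1 0.01 0.05 0 0 0 0;-1 0.013 0.049 0 0 0 0

[0.46126486 0.05067875 0.14005908] 208.84381630920726
```

Request:
apply_moves(moves="-1 -0.02 -0.03 0 0 0 0;-1 -0.024 0.055 0 0 0 0;-1 -0.019 0.055 0 0 0 0;-1 -0.015 0.056 0 0 0 0;-1 -0.012 0.056 0 0 0 0;-1 -0.007 0.056 0 0 0 0;-1 -0.004 0.055 0 0 0 0;-1 0 0.054 0 0 0 0;-1 0.004 0.053 0 0 0 0;-1 0.006 0.052 0 0 0 0;-1 0.01 0.05 0 0 0 0;-1 0.013 0.049 0 0 0 0")

```text
t: 9.83
eef_pos: [0.4614, 0.0518, 0.1407]
tool_rot: [0.0, 0.994, 0.112, 0.0]
contact_force: [-0.5, 0.2, -0.2]
gripper_width: 1.001
```

```bash
python3 -c "
from look import *
look(3)"
```

```text
t 9.8333 [0.4614 0.0518 0.1407] tcp ang -151.7 0.0995 F [-0.5  0.2 -0.2]
lid (np.float64(1.685164889586035), np.float32(0.74818933)) knob 212.68516488958605
lid (np.float64(2.4527828178255464), np.float32(0.99398464)) knob 213.45278281782555
exp knob px [292.0311624  189.00272509]
```

View pics/c3.png

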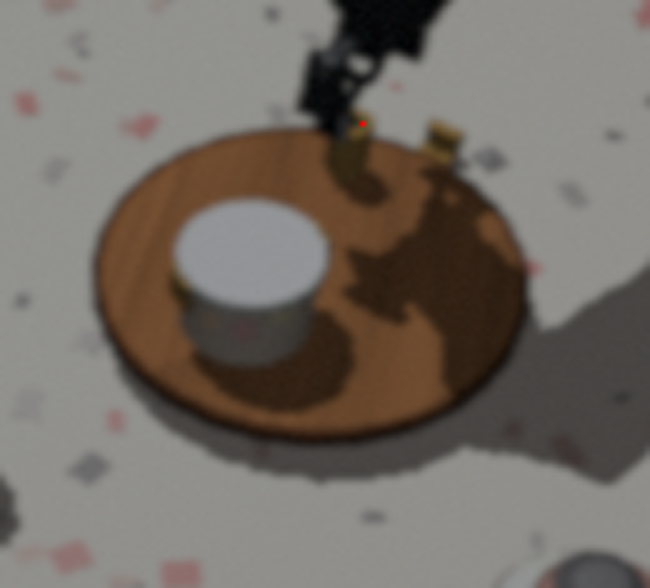

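```bash
python3 -c "
from nxt import *
for uv in((290.2,190.7),(290.6,190.3)):
    X=unproj(CAL['scene'],uv,.1);d=X[:2]-C;print(X,np.degrees(np.arctan2(d[1],d[0]))%360,np.hypot(*d))
nxt(9.833,211.5,.80,.15)"
```

```text
[0.47071822 0.05261961 0.1       ] 210.645894762877 0.09098998753918731
[0.4686056  0.05235572 0.1       ] 210.12201291890008 0.09294594557534229
t 9.8833 tcp [0.462  0.0507 0.1407] ang -150.95588779987247 F [ 0.3 -1.4  0.7]
-1 0.038 0.118 0.006 0 0 0;-1 0.024 0.048 0 0 0 0;-1 0.027 0.045 0 0 0 0;-1 0.029 0.044 0 0 0 0;-1 0.031 0.04 0 0 0 0;-1 0.033 0.038 0 0 0 0;-1 0.035 0.036 0 0 0 0;-1 0.036 0.032 0 0 0 0;-1 0.037 0.03 0 0 0 0;-1 0.038 0.028 0 0 0 0;-1 0.039 0.024 0 0 0 0;-1 0.039 0.023 0 0 0 0

[0.52291619 0.00221578 0.13998648] 254.9018533972558
```

Request:
apply_moves(moves="-1 0.036 0.11 0 0 0 0;-1 0.024 0.048 0 0 0 0;-1 0.027 0.045 0 0 0 0;-1 0.029 0.044 0 0 0 0;-1 0.031 0.04 0 0 0 0;-1 0.033 0.038 0 0 0 0;-1 0.035 0.036 0 0 0 0;-1 0.036 0.032 0 0 0 0;-1 0.037 0.03 0 0 0 0;-1 0.038 0.028 0 0 0 0;-1 0.039 0.024 0 0 0 0;-1 0.039 0.023 0 0 0 0")

```text
t: 10.88
eef_pos: [0.5222, 0.0048, 0.1407]
tool_rot: [-0.0, 0.994, 0.112, 0.0]
contact_force: [-0.6, -0.5, 0.4]
gripper_width: 0.999
```

```bash
python3 -c "
from look import *
look(4)"
```

```text
t 10.8833 [0.5222 0.0048 0.1407] tcp ang -105.9 0.098 F [-0.6 -0.5  0.4]
lid (np.float64(28.605450630700993), np.float32(0.355896)) knob 239.605450630701
lid (np.float64(40.30160355510673), np.float32(0.5325995)) knob 251.30160355510674
exp knob px [268.16910019 190.48857205]
```

View pics/c4.png

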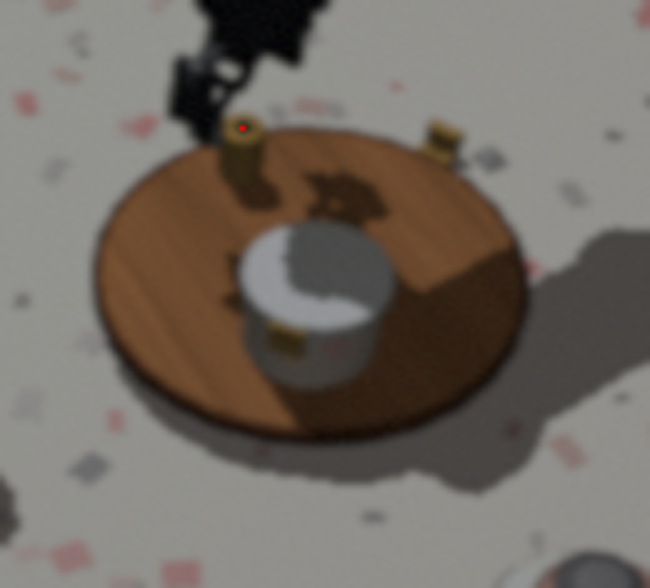

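```bash
python3 -c "
from nxt import *
nxt(10.883,254,.65,.14)"
```

```text
t 10.9333 tcp [0.5233 0.0044 0.1408] ang -105.21626563456778 F [ 1.3  0.3 -0.1]
-1 0.045 0.042 0.007 0 0 0;-1 0.041 0.017 0 0 0 0;-1 0.04 0.014 0 0 0 0;-1 0.04 0.012 0 0 0 0;-1 0.04 0.01 0 0 0 0;-1 0.039 0.008 0 0 0 0;-1 0.04 0.005 0 0 0 0;-1 0.038 0.004 0 0 0 0;-1 0.038 0.002 0 0 0 0;-1 0.037 0 0 0 0 0;-1 0.036 -0.001 0 0 0 0;-1 0.035 -0.003 0 0 0 0

[0.58108638 0.00404526 0.1400293 ] 288.6912133059217
```

Request:
apply_moves(moves="-1 0.045 0.03 0 0 0 0;-1 0.041 0.017 0 0 0 0;-1 0.04 0.014 0 0 0 0;-1 0.04 0.012 0 0 0 0;-1 0.04 0.01 0 0 0 0;-1 0.039 0.008 0 0 0 0;-1 0.04 0.005 0 0 0 0;-1 0.038 0.004 0 0 0 0;-1 0.038 0.002 0 0 0 0;-1 0.037 0 0 0 0 0;-1 0.036 -0.001 0 0 0 0;-1 0.035 -0.003 0 0 0 0")

```text
t: 11.93
eef_pos: [0.5796, 0.0061, 0.1407]
tool_rot: [0.0, 0.994, 0.112, -0.0]
contact_force: [0.0, 1.0, 0.5]
gripper_width: 1.003
```

```bash
python3 -c "
from look import *
look(5)"
```

```text
t 11.9333 [0.5796 0.0061 0.1407] tcp ang -71.8 0.0978 F [0.  1.  0.5]
lid (np.float64(74.67586865662217), np.float32(0.82408315)) knob 285.6758686566222
lid (np.float64(74.92423685165276), np.float32(0.879347)) knob 285.9242368516528
exp knob px [255.29387747 200.47343087]
```

View pics/c5.png

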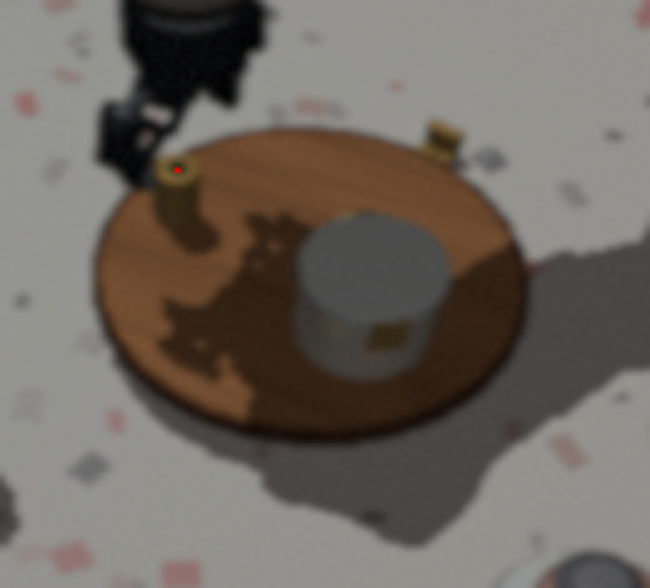

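```bash
python3 -c "
from nxt import *
nxt(11.933,288,.50,.128)"
```

```text
t 11.9833 tcp [0.5803 0.0065 0.1408] ang -71.29445981598265 F [ 1.3 -0.1 -0.2]
-1 0.046 0.015 0.007 0 0 0;-1 0.033 -0.006 0 0 0 0;-1 0.032 -0.007 0 0 0 0;-1 0.03 -0.008 0 0 0 0;-1 0.03 -0.009 0 0 0 0;-1 0.029 -0.009 0 0 0 0;-1 0.027 -0.011 0 0 0 0;-1 0.027 -0.011 0 0 0 0;-1 0.025 -0.012 0 0 0 0;-1 0.025 -0.012 0 0 0 0;-1 0.023 -0.013 0 0 0 0;-1 0.022 -0.013 0 0 0 0

[0.61860477 0.02700025 0.14000922] 314.04377791299845
```

Request:
apply_moves(moves="-1 0.046 0.012 0 0 0 0;-1 0.033 -0.006 0 0 0 0;-1 0.032 -0.007 0 0 0 0;-1 0.03 -0.008 0 0 0 0;-1 0.03 -0.009 0 0 0 0;-1 0.029 -0.009 0 0 0 0;-1 0.027 -0.011 0 0 0 0;-1 0.027 -0.011 0 0 0 0;-1 0.025 -0.012 0 0 0 0;-1 0.025 -0.012 0 0 0 0;-1 0.023 -0.013 0 0 0 0;-1 0.022 -0.013 0 0 0 0")

```text
t: 12.98
eef_pos: [0.6176, 0.0271, 0.1407]
tool_rot: [0.0, 0.994, 0.112, 0.0]
contact_force: [0.5, 0.2, 0.4]
gripper_width: 0.996
```

```bash
python3 -c "
from look import *
look(6)"
```

```text
t 12.9833 [0.6176 0.0271 0.1407] tcp ang -46.4 0.0994 F [0.5 0.2 0.4]
lid (np.float64(100.92740263625367), np.float32(0.95566136)) knob 311.92740263625365
lid (np.float64(101.15335885397396), np.float32(0.97424316)) knob 312.15335885397394
exp knob px [250.89364714 211.28799872]
```

View pics/c6.png

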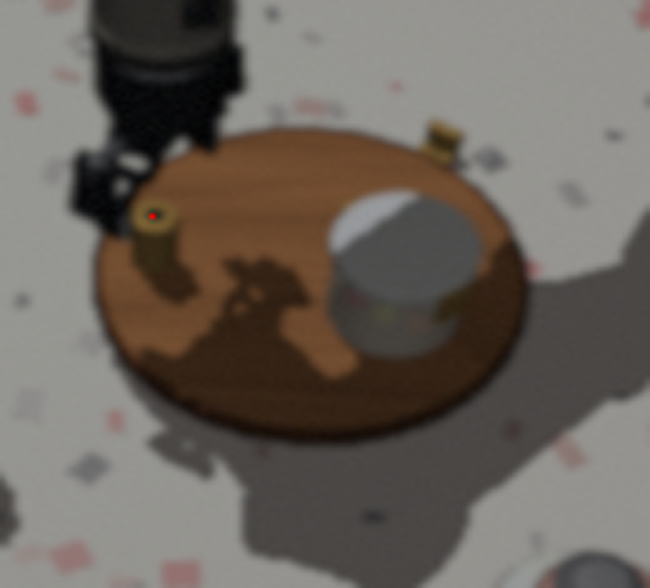

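```bash
python3 -c "
from nxt import *
nxt(12.983,313.5,.37,.113)"
```

```text
t 13.0333 tcp [0.6179 0.0277 0.1407] ang -45.97611487130251 F [ 0.4  1.4 -0.2]
-1 0.032 -0.01 0.006 0 0 0;-1 0.02 -0.014 0 0 0 0;-1 0.019 -0.014 0 0 0 0;-1 0.019 -0.014 0 0 0 0;-1 0.017 -0.014 0 0 0 0;-1 0.017 -0.014 0 0 0 0;-1 0.015 -0.014 0 0 0 0;-1 0.015 -0.015 0 0 0 0;-1 0.014 -0.013 0 0 0 0;-1 0.013 -0.014 0 0 0 0;-1 0.013 -0.014 0 0 0 0;-1 0.012 -0.013 0 0 0 0

[0.63768592 0.05224181 0.14004195] 332.19470471214333
```

Request:
apply_moves(moves="-1 0.032 -0.01 0 0 0 0;-1 0.02 -0.014 0 0 0 0;-1 0.019 -0.014 0 0 0 0;-1 0.019 -0.014 0 0 0 0;-1 0.017 -0.014 0 0 0 0;-1 0.017 -0.014 0 0 0 0;-1 0.015 -0.014 0 0 0 0;-1 0.015 -0.015 0 0 0 0;-1 0.014 -0.013 0.14 0 0 0;-1 0.013 -0.014 0.14 0 0 0;-1 0.013 -0.014 0.14 0 0 0;-1 0.012 -0.013 0.04 0 0 0")

```text
t: 14.03
eef_pos: [0.6356, 0.0512, 0.0829]
tool_rot: [0.0, 0.994, 0.112, -0.002]
contact_force: [-0.8, 0.0, -0.2]
gripper_width: 1.002
```

```bash
python3 -c "
from look import *
look(7)
from nxt import *
nxt(13.983,331.5,.27,.1,z=.085)"
```

```text
t 14.0333 [0.6356 0.0512 0.0829] tcp ang -28.9 0.0989 F [-0.8  0.  -0.2]
lid (np.float64(118.75225729102615), np.float32(0.85456675)) knob 329.7522572910261
lid (np.float64(119.80944466328718), np.float32(0.8055556)) knob 330.8094446632872
exp knob px [251.9213293  219.45978077]
t 14.0833 tcp [0.6358 0.0518 0.0832] ang -28.51533114006396 F [ 0.2 -0.1 -0.9]
-1 0.034 -0.023 -0.015 0 0 0;-1 0.011 -0.014 0 0 0 0;-1 0.01 -0.013 0 0 0 0;-1 0.009 -0.013 0 0 0 0;-1 0.009 -0.013 -0.001 0 0 0;-1 0.008 -0.012 0 0 0 0;-1 0.008 -0.012 0 0 0 0;-1 0.007 -0.012 0 0 0 0;-1 0.007 -0.011 0 0 0 0;-1 0.006 -0.011 0 0 0 0;-1 0.006 -0.011 0 0 0 0;-1 0.006 -0.01 0 0 0 0

[0.64586064 0.07318582 0.08504561] 345.0532017944296
```

View pics/c7.png

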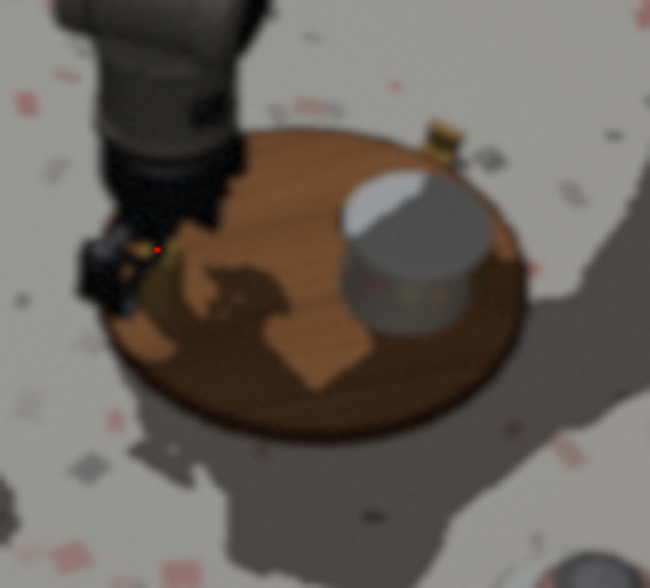

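Request:
apply_moves(moves="1 0.018 -0.017 0 0 0 0;1 0.011 -0.014 0 0 0 0;1 0.01 -0.013 0 0 0 0;1 0.009 -0.013 0 0 0 0;1 0.009 -0.013 0 0 0 0;1 0.008 -0.012 0 0 0 0;1 0.007 -0.011 0 0 0 0;1 0.006 -0.01 0 0 0 0;1 0.005 -0.009 0 0 0 0;1 0.003 -0.006 0 0 0 0;1 0.001 -0.003 0 0 0 0;1 0 0 0 0 0 0")

```text
t: 15.08
eef_pos: [0.6455, 0.0681, 0.0867]
tool_rot: [-0.0, 0.994, 0.112, 0.002]
contact_force: [2.5, 0.1, 5.4]
gripper_width: 0.344
```

Run:
```python
from track import *
from station import bot
o=bot.get_obs();d=o["eef_pos"][:2]-C
print(o["t"],o["eef_pos"],o["gripper_width"],o["contact_force"],np.degrees(np.arctan2(d[1],d[0])),np.hypot(*d))
```

```text
15.0833 [0.64548397 0.06810351 0.08666922] 0.3435382761850518 [2.50453624 0.07101436 5.38718121] -17.756319409693305 0.10131016717437846
```

Run:
```python
from track import *
from scipy.optimize import least_squares
P=np.array([(.6014,.0125),(.6327,.0423),(.6324,.1547),(.6455,.0681),(.600,.0123)])
f=least_squares(lambda c:np.hypot(*(P-c).T)-.1,[.549,.099]);print("centre",f.x,f.fun)
# model-fit tab: render union of polygons vs brass mask, both cams
obj={}
for n,(x0,y0,x1,y1) in (("top",(212,244,238,264)),("scene",(296,178,322,206))):
    im=cv2.imread(f"pics/{n}0.png")[:,:,::-1].astype(float)
    s=im[:,:,0]-im[:,:,2]; obj[n]=(s,(x0,y0,x1,y1))
    print(n); print(s[y0:y1,x0:x1].astype(int) if n=="scene" else "")
```

```text
centre [0.54994224 0.09843867] [ 1.66637432e-04  1.98137912e-06 -1.77060454e-04  2.58264671e-04
 -3.72448580e-04]
top

scene
[[ 4  5  6  7  4  4  4  4  4  4  4  5  4  4  4  4  4  5  5  4  5  5  4  4
   5  4]
 [ 4  7 12 13  8  5  5  3  4  4  4  4  4  4  5  3  4  4  5  4  5  4  4  5
   4  5]
 [ 5 10 16 18 12  5  5  4  4  4  4  4  4  4  4  3  4  4  3  4  4  4  5  4
   5  4]
 [ 5  7 13 14 10  6  4  4  3  3  5  4  4  5  4  5  5  3  4  4  5  5  5  4
   4  5]
 [ 4  4  6  8  6  4  4  3  4  4  4  4  4  4  5  5  5  4  4  4  4  4  4  4
   5  5]
 [ 3  4  4  5  5  4  4  4  4  4  3  5  4  4  4  4  4  3  4  4  4  4  5  4
   4  5]
 [ 4  4  3  5  4  4  4  5  5  4  5  5  4  4  5  4  4  4  4  4  5  4  4  5
   4  5]
 [ 4  4  4  5  4  4  3  5  3  4  4  4  4  3  5  4  5  4  4  5  4  3  5  5
   5  4]
 [ 4  5  4  4  4  4  4  4  4  4  5  4  4  4  5  4  4  4  4  4  4  5  5  5
   5  4]
 [ 4  4  4  4  4  5  4  4  5  5  7  8  7  4  5  4  4  4  4  4  4  5  5  4
   5  4]
 [ 4  3  4  3  4  4  5  4  5 10 18 22 16 10  6  4  4  4  4  5  4  4  5  5
   4  5]
 [ 4  4  4  4  3  4  4  4  5 15 33 42 34 23 15  9  7  4  4  4 
[... 649 characters left out ...]
 9  5  4  3  2  0  0  0  1
   2  4]
 [58 56 56 56 55 55 54 55 52 50 48 46 46 40 22  8  4  4  3  2  1  0  0  1
   1  3]
 [58 58 57 57 57 56 57 55 54 54 52 47 44 32 17  8  5  4  4  2  2  1  0  1
   2  3]
 [57 58 57 56 57 57 57 57 57 56 55 55 51 40 26 12  7  5  4  5  3  3  2  3
   3  4]
 [57 57 56 57 55 57 57 57 57 57 57 57 56 52 41 24 12  7  4  4  4  3  3  4
   4  4]
 [57 57 57 57 56 56 55 58 56 57 56 55 57 56 51 39 21 11  7  5  5  4  4  5
   5  4]
 [59 58 58 58 57 57 56 57 57 56 56 54 55 56 55 52 40 25 13  8  4  5  5  5
   5  5]
 [58 58 59 58 58 58 58 57 57 57 57 56 56 55 56 55 51 42 26 12  6  5  5  4
   4  5]
 [58 58 59 59 59 59 58 58 59 58 57 56 55 57 55 56 56 52 42 23 12  6  4  4
   5  4]]
```

Run:
```python
import spin
from spin import *
from station import bot
o=bot.get_obs();spin.C=np.array([.5499,.0984]);d=o["eef_pos"][:2]-spin.C;th0=np.arctan2(d[1],d[0]);spin.R0=.1
print(np.degrees(th0),np.hypot(*d))
s=np.arange(1,49)/48;m=10*s**3-15*s**4+6*s**5
ths=th0+(np.radians(-167.1)-th0)*m
gen(o,th0,list(ths),o["eef_pos"][2],1)
```

```text
-17.58664124734103 0.10027049931051751
1 -0.002 -0.001 0 0 0 0;1 -0.001 0.001 0 0 0 0;1 -0.001 0.003 0 0 0 0;1 -0.004 0.005 0 0 0 0;1 -0.005 0.009 0 0 0 0;1 -0.007 0.012 0 0 0 0;1 -0.011 0.015 0 0 0 0;1 -0.013 0.02 0 0 0 0;1 -0.017 0.023 0 0 0 0;1 -0.022 0.026 0 0 0 0;1 -0.026 0.03 0 0 0 0;1 -0.032 0.032 0 0 0 0

1 -0.037 0.034 0 0 0 0;1 -0.043 0.035 -0.001 0 0 0;1 -0.05 0.034 0 0 0 0;1 -0.056 0.033 0 0 0 0;1 -0.062 0.03 0 0 0 0;1 -0.068 0.027 0 0 0 0;1 -0.073 0.02 -0.001 0 0 0;1 -0.078 0.015 0 0 0 0;1 -0.081 0.007 0 0 0 0;1 -0.083 -0.001 0 0 0 0;1 -0.084 -0.01 -0.001 0 0 0;1 -0.083 -0.018 0 0 0 0

1 -0.08 -0.026 0 0 0 0;1 -0.077 -0.034 0 0 0 0;1 -0.072 -0.041 -0.001 0 0 0;1 -0.067 -0.047 0 0 0 0;1 -0.06 -0.052 0 0 0 0;1 -0.052 -0.055 0 0 0 0;1 -0.046 -0.057 0 0 0 0;1 -0.038 -0.057 0 0 0 0;1 -0.032 -0.057 -0.001 0 0 0;1 -0.026 -0.055 0 0 0 0;1 -0.019 -0.052 0 0 0 0;1 -0.015 -0.048 0 0 0 0

1 -0.011 -0.043 0 0 0 0;1 -0.008 -0.039 0 0 0 0;1 -0.005 -0.034 0 0 0 0;1 -0.003 -0.029 0 0 0 0;1 -0.002 -0.024 0 0 0 0;1 -0.001 -0.018 0 0 0 0;1 -0.001 -0.014 0 0 0 0;1 0 -0.01 0 0 0 0;1 0 -0.006 0 0 0 0;1 0 -0.004 0 0 0 0;1 0 -0.001 0 0 0 0;1 0 0 0 0 0 0

[0.45241382 0.07607084 0.08668082] -167.1
```

Request:
apply_moves(moves="1 -0.002 -0.001 0 0 0 0;1 -0.001 0.001 0 0 0 0;1 -0.001 0.003 0 0 0 0;1 -0.004 0.005 0 0 0 0;1 -0.005 0.009 0 0 0 0;1 -0.007 0.012 0 0 0 0;1 -0.011 0.015 0 0 0 0;1 -0.013 0.02 0 0 0 0;1 -0.017 0.023 0 0 0 0;1 -0.022 0.026 0 0 0 0;1 -0.026 0.03 0 0 0 0;1 -0.032 0.032 0 0 0 0")

```text
t: 16.08
eef_pos: [0.6339, 0.0431, 0.0867]
tool_rot: [0.0, 0.994, 0.112, 0.002]
contact_force: [3.6, -2.0, 6.4]
gripper_width: 0.344
```

Request:
apply_moves(moves="1 -0.037 0.034 0 0 0 0;1 -0.043 0.035 0 0 0 0;1 -0.05 0.034 0 0 0 0;1 -0.056 0.033 0 0 0 0;1 -0.062 0.03 0 0 0 0;1 -0.068 0.027 0 0 0 0;1 -0.073 0.02 0 0 0 0;1 -0.078 0.015 0 0 0 0;1 -0.081 0.007 0 0 0 0;1 -0.083 -0.001 0 0 0 0;1 -0.084 -0.01 0 0 0 0;1 -0.083 -0.018 0 0 0 0")

```text
t: 17.08
eef_pos: [0.5448, -0.0025, 0.0866]
tool_rot: [0.001, 0.994, 0.111, 0.001]
contact_force: [0.8, -1.8, 10.3]
gripper_width: 0.341
```

Request:
apply_moves(moves="1 -0.08 -0.026 0 0 0 0;1 -0.077 -0.034 0 0 0 0;1 -0.072 -0.041 0 0 0 0;1 -0.067 -0.047 0 0 0 0;1 -0.06 -0.052 0 0 0 0;1 -0.052 -0.055 0 0 0 0;1 -0.046 -0.057 0 0 0 0;1 -0.038 -0.057 0 0 0 0;1 -0.032 -0.057 0 0 0 0;1 -0.026 -0.055 0 0 0 0;1 -0.019 -0.052 0 0 0 0;1 -0.015 -0.048 0 0 0 0")

```text
t: 18.08
eef_pos: [0.461, 0.0515, 0.0865]
tool_rot: [-0.0, 0.994, 0.112, 0.001]
contact_force: [-0.1, 0.2, 11.9]
gripper_width: 0.343
```

Request:
apply_moves(moves="1 -0.011 -0.043 0 0 0 0;1 -0.008 -0.039 0 0 0 0;1 -0.005 -0.034 0 0 0 0;1 -0.003 -0.029 0 0 0 0;1 -0.002 -0.024 0 0 0 0;1 -0.001 -0.018 0 0 0 0;1 -0.001 -0.014 0 0 0 0;1 0 -0.01 0 0 0 0;1 0 -0.006 0 0 0 0;1 0 -0.004 0 0 0 0;1 0 -0.001 0 0 0 0;1 0 0 0 0 0 0")

```text
t: 19.08
eef_pos: [0.452, 0.0765, 0.0865]
tool_rot: [-0.0, 0.994, 0.112, 0.001]
contact_force: [1.1, 0.1, 11.6]
gripper_width: 0.342
```

Run:
```python
from track import *
from station import bot,imaging
o=bot.get_obs();C=np.array([.5499,.0984]);d=o["eef_pos"][:2]-C;R=rot(o["tool_rot"])
print(o["t"],o["eef_pos"],o["gripper_width"],o["contact_force"],R.inv().apply(o["contact_force"]),np.degrees(np.arctan2(d[1],d[0])),np.hypot(*d))
a=imaging.read_camera("top")["image"];b=imaging.read_camera("scene")["image"];np.save("s8.npy",b)
cv2.imwrite("pics/p1.png",cv2.resize(np.hstack([a[130:280,150:290],b[160:310,220:360]]),None,fx=2.8,fy=2.8,interpolation=cv2.INTER_CUBIC)[:,:,::-1])
```

```text
19.0833 [0.4520363  0.07654853 0.08651455] 0.3423115977728008 [ 1.11833702  0.14097668 11.55426637] [  1.14981638   0.11025297 -11.55151029] -167.41319378253448 0.10027357961700846
```

View pics/p1.png

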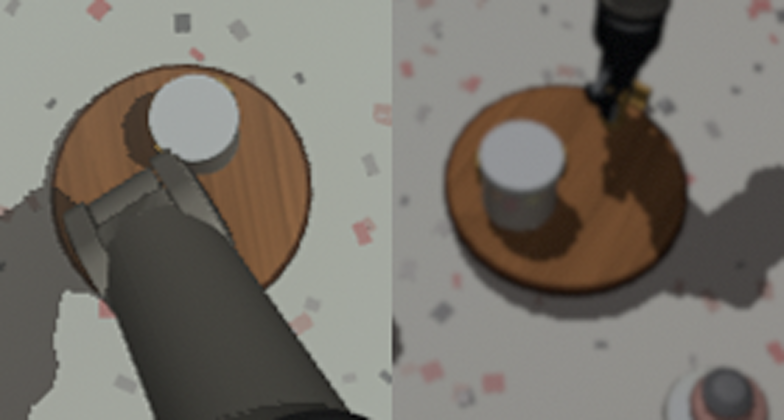

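Request:
apply_moves(moves="0.2 0 0 0 0 0 0;0.1 0 0 0 0 0 0;0 0 0 0 0 0 0;-0.3 0 0 0 0 0 0;-1 0 0 0 0 0 0;-1 0 0 0 0 0 0;-1 0 0 0 0 0 0;-1 0 0 0 0 0 0;-1 0 0 0 0 0 0;-1 0 0 -0.1 0 0 0;-1 0 0 -0.2 0 0 0;-1 0 0 -0.2 0 0 0")

```text
t: 20.18
eef_pos: [0.4501, 0.0758, 0.1455]
tool_rot: [-0.0, 0.994, 0.112, -0.001]
contact_force: [0.4, 0.3, -0.4]
gripper_width: 1.003
```

Run:
```python
from track import *
from station import bot,imaging
o=bot.get_obs();print(o["t"],o["eef_pos"],o["contact_force"])
b=imaging.read_camera("scene")["image"];np.save("s9.npy",b)
a=np.load("s8.npy");print("lid",lid(a,"scene"),lid(b,"scene"))
cv2.imwrite("pics/p2.png",cv2.resize(np.hstack([a[160:260,240:330],b[160:260,240:330]]),None,fx=4.4,fy=4.4,interpolation=cv2.INTER_CUBIC)[:,:,::-1])
```

```text
20.1833 [0.45008336 0.07575087 0.14554749] [ 0.3680437   0.26141689 -0.3645765 ]
lid (np.float64(343.9190914081954), np.float32(0.999783)) (np.float64(343.5692935357998), np.float32(0.9971924))
```

View pics/p2.png

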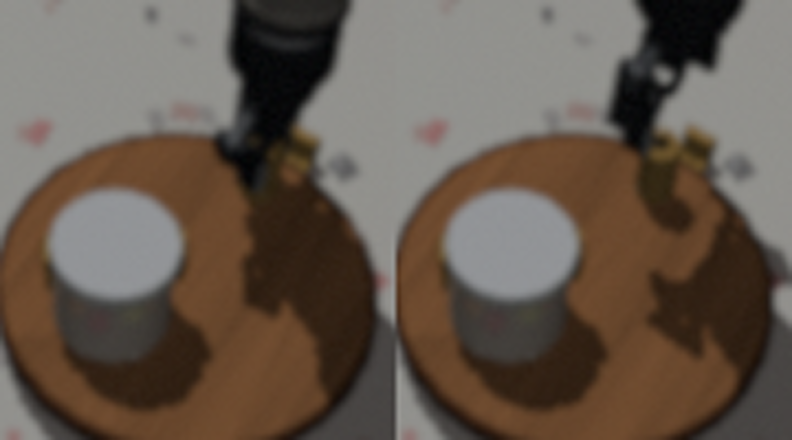

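Request:
apply_moves(moves="-1 0 0 -0.3 0 0 0;-1 0 0 -0.3 0 0 0;-1 -0.066 0.29 -0.2 0 0 0;-1 -0.066 0.29 0 0 0 0;-1 -0.066 0.29 0 0 0 0;-1 -0.066 0.29 0 0 0 0;-1 -0.066 0.29 0 0 0 0;-1 -0.066 0.29 0 0 0 0;-1 -0.066 0.29 0 0 0 0;-1 -0.066 0.29 0 0 0 0;-1 -0.066 0.29 0 0 0 0;-1 -0.066 0.29 0 0 0 0")

```text
t: 21.23
eef_pos: [0.4507, -0.2818, 0.2407]
tool_rot: [0.0, 0.994, 0.112, -0.0]
contact_force: [0.8, -0.8, 0.2]
gripper_width: 0.999
```

Run:
```python
from track import *
from station import bot,imaging
o=bot.get_obs();print(o["t"],o["eef_pos"],o["contact_force"])
a=imaging.read_camera("top")["image"];b=imaging.read_camera("scene")["image"];np.save("s10.npy",b);np.save("t10.npy",a)
print("lid",lid(b,"scene"))
cv2.imwrite("pics/p3.png",cv2.resize(a[140:270,160:290],(600,600),interpolation=cv2.INTER_CUBIC)[:,:,::-1])
cv2.imwrite("pics/p4.png",cv2.resize(b[165:225,270:330],(600,600),interpolation=cv2.INTER_CUBIC)[:,:,::-1])
```

```text
21.2333 [ 0.45065894 -0.28180036  0.24067683] [ 0.84277663 -0.80384686  0.16246114]
lid (np.float64(342.57147766070926), np.float32(0.9937608))
```

View pics/p3.png

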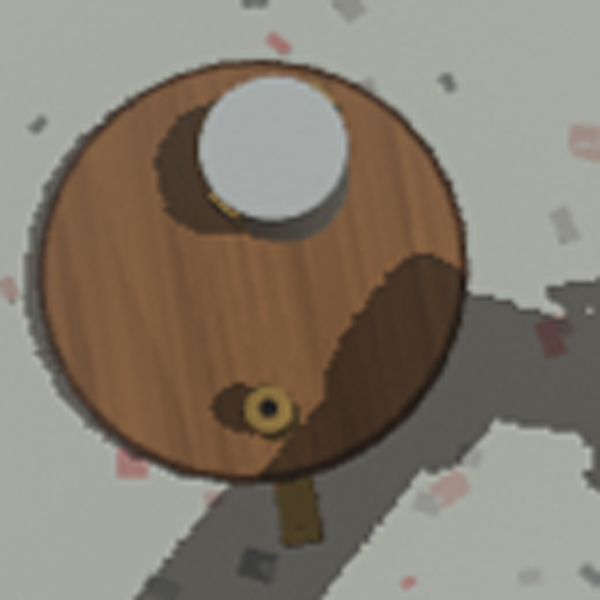

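View pics/p4.png

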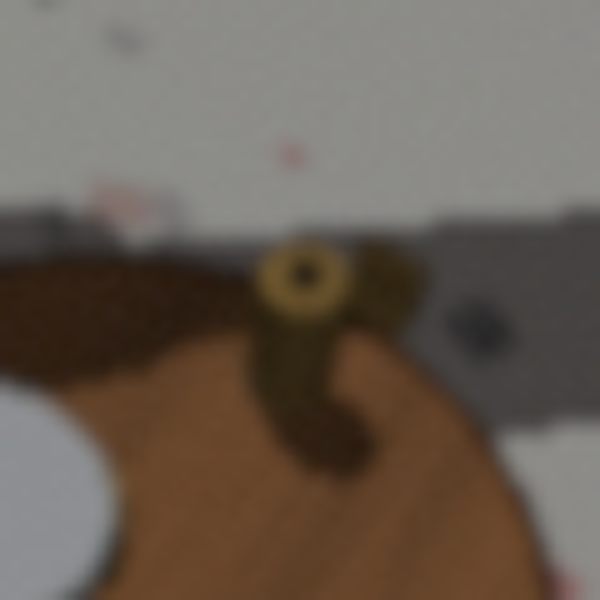

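Request:
apply_moves(moves="-1 0 0 0 0 0 0;-1 0 0 0 0 0 0;-1 0 0 0 0 0 0;-1 0 0 0 0 0 0;-1 0 0 0 0 0 0;-1 0 0 0 0 0 0;-1 0 0 0 0 0 0;-1 0 0 0 0 0 0;-1 0 0 0 0 0 0;-1 0 0 0 0 0 0;-1 0 0 0 0 0 0;-1 0 0 0 0 0 0")

```text
t: 22.33
eef_pos: [0.4511, -0.28, 0.2407]
tool_rot: [-0.0, 0.994, 0.112, 0.0]
contact_force: [-0.3, 0.1, 0.3]
gripper_width: 1.002
```

```bash
cat > fin.py <<'E'
from track import *
from station import bot,imaging
C=np.array([.5499,.0984])
def dot(im,uv):
    g=im.astype(float).sum(2);u,v=uv
    w=g[v-4:v+5,u-4:u+5];yy,xx=np.mgrid[v-4:v+5,u-4:u+5]
    m=((xx-u)**2+(yy-v)**2)<=6.5
    k=np.clip(np.percentile(w[m],85)-w,0,None)*m
    return ((k*xx).sum()/k.sum()+.5,(k*yy).sum()/k.sum()+.5)
def rep(a,b):
    for n,im,uv in(("top",a,(218,228)),("scene",b,(300,192))):
        c=dot(im,uv);X=unproj(CAL[n],c,.1);d=X[:2]-C;print(n,np.round(c,2),X.round(4),np.degrees(np.arctan2(d[1],d[0])).round(2),np.hypot(*d).round(4))
    print(lid(b,"scene"),lid(a,"top"))
E
python3 - <<'E'
from fin import *
print(bot.get_obs()["t"])
a=imaging.read_camera("top")["image"];b=imaging.read_camera("scene")["image"]
A=np.load("t10.npy");B=np.load("s10.npy");rep(A,B);rep(a,b)
print("dif",np.abs(a[150:240,170:260].astype(int)-A[150:240,170:260]).mean(),np.abs(a[20:60,20:60].astype(int)-A[20:60,20:60]).mean())
a0=cv2.imread("pics/top0.png")[:,:,::-1];b0=cv2.imread("pics/scene0.png")[:,:,::-1]
for n,im,uv in(("top",a0,(243,176)),("scene",b0,(252,205))): c=dot(im,uv);print("init",n,c,unproj(CAL[n],c,.1))
E
```

```text
22.3333
top [218.16 228.43] [0.4504 0.0756 0.1   ] -167.08 0.1021
scene [300.61 192.42] [0.4511 0.0797 0.1   ] -169.3 0.1005
(np.float64(342.57147766070926), np.float32(0.9937608)) (np.float64(339.90907338432714), np.float32(0.8897569))
top [218.15 228.43] [0.4504 0.0756 0.1   ] -167.09 0.1021
scene [300.61 192.64] [0.4518 0.0803 0.1   ] -169.56 0.0998
(np.float64(342.44882219910215), np.float32(0.9937608)) (np.float64(339.90814649965955), np.float32(0.8897569))
dif 0.6095473251028807 0.4975
init top (np.float64(243.48613376835237), np.float64(176.64355628058726)) [0.59966124 0.01063308 0.1       ]
init scene (np.float64(252.29166666666666), np.float64(205.86666666666667)) [0.60056196 0.01495401 0.1       ]
```

Run:
```python
from station import bot
print(bot.hand_in())
```

```text
the job is handed in; nothing more can be done
None
```

I did the whole job in order and handed it in at about 22.5 s on the robot's clock; the hand-in gives no verdict.

- **Spin:** I gripped the knob, brought the turntable up to about 1.29 rad/s (one turn in 4.9 s) and let go at about 6.8 s.
- **Follow:** With the fingers open I hovered about 40 mm above the knob until 13.7 s, then lowered them around it and began closing at 14.1 s. That is more than 6.5 s without contact. The gripper was at most about 15 mm to the side by the measurements, usually a few mm. Wrist force readings stayed near zero apart from a noise level of 1–3 N.
- **Catch and park:** I caught the knob, carried it back clockwise to the tab, opened the gripper and moved away.

**Last checks:**
- **At rest:** two pictures about one second apart agreed, with the knob within 0.3°.
- **Alignment:** after correcting for camera bias, the knob sits at about -168° and the tab at about -167°, so they agree to about 1°. The raw scene-camera reading of the knob was about 2° off (-169.4°), against -167.1° from the top camera.
- **Canister:** it was still standing on the platter. My lid tracker's angle between knob and canister varied by a few degrees between cameras and poses, so I can't confirm from it alone that the canister did not shift slightly. The pictures show no sign that it did.
- **Other items:** my path kept clear of the sunglasses, pebbles and key hook. I did not check them separately at the end.

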